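Isolate the disc sander and wedge up its sagging work table

ROBOT

A 6-joint arm with a two-finger parallel gripper is mounted at the origin on the work surface. World frame = base frame: x ahead of the robot, y to its left, z up, the work surface at z = 0. Lengths are in mm, angles in rad, forces in N, time in s.
With the tool pointing down it reaches from about 350 to 975 mm from the base axis. Payload 7.1 kg.
Tool frame: the origin (TCP) lies between the finger pads; the fingertips stand 19 mm ahead of it and the grasp point (between the pads) is the TCP (ctrl.tcp_to_tips is the distance from the TCP to the fingertips, in mm); z points along the fingers, y is the line along which they close (so a half turn about z gives the same grasp; the last joint's range is limited). The gripper opens to 88 mm and grips with 3 to 60 N. Pads are 20 mm wide; open, the fingers measure 115 mm over their backs; the gripper's body (75 mm by 178 mm) begins 61 mm behind the grasp point.
Start: joints at [1.122, 0.423, 1.63, -0, 1.089, -0.019], TCP at [260.398, 568.153, 241.675] pointing down, gripper open.
Joint ranges: [-3, 3], [-0.9, 2.11], [0.09, 2.58], [-1.31, 4.45], [0.11, 2.69], [-2.54, 2.54]. Speed limits (rad/s): [2.39, 2.39, 3.01, 3.14, 3.14, 3.14].

INTERFACE

Orientations are given as a rotation vector (axis times angle).
In Python, from workcell import status, optics, ctrl gives the robot as it stands. The module is installed in compiled form; this text tells all that it offers.
- The arm moves only by the shell command python3 -m inch 'ROWS'. ROWS is JSON, a list that holds one entry, the list of rows, each a list of 7 numbers: the shift along the tool's x, y, z in mm, then the turn, a rotation vector about the tool's x, y, z in rad, then the opening in per cent of the stroke, from 0 (shut) to 100 (fully open). A call has 1 to 20 rows; each row is the pose to reach, as a shift and turn from the pose commanded when the call began, along the tool's axes at that moment; what a row does not reach only later rows make up. A row lasts 1/10 s, in which the tool goes at most 50 mm and 8.59 degrees, less where a joint would pass 70% of its speed; a pose out of reach is approached as far as the arm can. A call with a gripper value outside its range is refused whole. The fingers move at their own pace and stop on an object; the grip force is fixed at half the most. Time passes only in rows, so rows that repeat a pose let the fingers close. It gives the time, the measured TCP pose, the force, the opening and the grip force at its end, in the units of the state.
- status.get_obs(): the state, without advancing time (a new reading comes with each control period).
- optics.get_image(name): name is "scene" or "top"; returns a dict with "frame" (420x560x3 uint8, red, green, blue), "fx", "fy", "cx", "cy" (pixels), "rvec" (rotation vector, rad) and "tvec" (3), from world to camera coordinates, as OpenCV has them. Camera axes: x right, y down, z forward; pixel columns grow to the right and rows downward; lengths in mm; the calibration is good to about 2 mm. A picture is of the moment at which its call begins. There is no depth.
- ctrl.close_job(): hands the job in; it is judged then, once.
The state is a dict: "t": time; "qpos": joint angles; "qvel": joint speeds; "joint_torque": joint torques, N m; "ee_pos": TCP position; "orientation": TCP orientation; "ft_force": force on the tool from outside, world axes, zero at the start; "moment": the same for the moment, N m; "width": finger opening in mm; "grasp_force": force on a finger pad.
Only numpy, scipy, OpenCV 4.12 (cv2) and the standard library are available. Lean on these libraries where they do the work, as an engineer would, in place of code of your own. Each camera call takes 0.05 s, during which the arm holds its last target. There are 200 camera calls.

TASK

Throw the sander's isolator toggle over to off (towards the robot). Then pick up the loose wooden wedge, lay it flat on the sander's base ledge and push it, thin end first and square on, under the middle of the hinged work table's front lip until the lip just lifts off its two rests, about 4 mm of gap. Finish while still gripping the wedge in place, with the wedge alone carrying the table, and leave the other things on the bench where they are.

Things in the scene. Friction and masses are not known exactly. Their poses are not given: they have to be found in the camera images.
- isolator (a joint): toggle of the isolator, rad: 0 = off (leans 34 degrees towards the box's -x, the robot side), 1.2 = on (leans the same towards its +x). It is over-centre: light to move (under 1 N at the tip), and beyond upright (0.6) it falls to that end and stays
- isolator_hinge (a point): pivot of the toggle: on top of the isolator's grey box (110 x 70 x 45 mm, fixed to the bench), 45 mm above the bench. The axes are the box's: the toggle swings in its xz plane about its y axis, a hub of 14 mm radius surrounds the pivot
- isolator_tip (a point): centre of the toggle's round end, 70 mm from the pivot; the stem is 12 mm thick, its outer 24 mm a black grip 20 mm thick
- sander_ledge (a point): point on the top of the sander's grey base ledge (50 mm above the bench), straight below the middle of the work table's front lip. x points into the machine (the way to push), y along the lip, z up. The flat ledge runs from 80 mm in front of the lip (-x) to 115 mm behind it, 200 mm wide; beneath the table only two steel rests stand on it, 20 mm wide, 11 mm high, centred at y = +-72 mm. The sander is fixed to the bench; the grinding disc is 121 mm behind the lip
- work_table (a joint): tilt of the sander's aluminium work table, rad: 0 = its lip lies on the rests, grows as the front edge rises. The hinge line lies 105 mm behind the lip, so 0.01 rad is about 1.05 mm of lift. It falls back by its own weight; mass about 0.6 kg (hidden variation), so it presses on the wedge with about 2 to 4 N
- table_lip (a point): lowest point of the middle of the table's rounded front lip (a bar of 12 mm diameter, 180 mm long along y), 11 mm above the ledge when the table is down. The table is 109 x 180 x 9 mm, its top 77 mm above the bench
- wedge_grip (a point): centre of the wooden wedge's grip block (40 long x 30 wide x 28 mm high, so 14 mm above what the wedge lies on). x points to the thin end: 20 mm ahead of this point the block ends and the slope begins, 23 mm high, falling evenly to 3 mm at the thin end, 120 mm ahead of this point (100 mm of slope, 1 in 5, so it touches the resting lip with the thin end 40 mm past it, and each further 5 mm lifts the lip 1 mm). z is up. The wedge is 140 mm long over all, 30 mm wide, about 60 g
- screwdriver: a screwdriver lying on the bench (bystander)
- sanding_block: a cork sanding block, 100 x 60 x 28 mm (bystander); origin under its centre
- offcut: a plain rectangular wood offcut, 130 x 45 x 18 mm, no slope (bystander); origin under its centre
- glue: a standing glue bottle, 60 mm diameter, 125 mm tall (bystander)
- square: a try square lying flat, 200 mm steel blade and 120 mm wooden stock (bystander)
- mug: a white mug, 80 mm diameter, 90 mm tall (bystander)
- hammer: a hammer lying on the bench (bystander)
- tin: a closed tin can, 74 mm diameter, 50 mm tall (bystander)
There are look-alikes about, which are no part of the job. Leave any blue look-alike of the part that bears isolator alone. What is shaped like the part that bears wedge_grip but blue is not meant.

How it is judged:
By the outcome, as a careful person would: the job done as asked, in the order asked, and still so for the second after the job is handed in, while the arm keeps its last pose, push and grip.
It also fails if it takes over 58 s, if anything falls off the work surface, if the arm or the gripper's body presses on something with over 40 N, if the wrist force passes 120 N, or if a joint passes its speed limit or range.

## Working session

There is one attempt and no reset: what is moved stays moved. The work goes in short steps, Python scripts to look and compute and a shell command to move; the robot and the scene stay as the last step left them, time stands still between calls to the robot, and variables do not carry over. Pictures are saved under pics/ and viewed, at most 10 in all, crops included, and the job is handed in when it is done.

```bash
mkdir -p pics && cat > h.py <<'E'
import numpy as np, cv2
from scipy.spatial.transform import Rotation as R
from workcell import status, optics, ctrl
def cam(n):
    d=optics.get_image(n); d['R']=R.from_rotvec(d['rvec']).as_matrix(); d['t']=np.array(d['tvec']); return d
def ray(d,u,v):
    r=d['R'].T@np.array([(u-d['cx'])/d['fx'],(v-d['cy'])/d['fy'],1]); return -d['R'].T@d['t'],r
def onz(d,u,v,z):
    c,r=ray(d,u,v); return (c+r*(z-c[2])/r[2]).round(1)
def proj(d,p):
    q=d['R']@np.array(p,float)+d['t']; return np.array([d['fx']*q[0]/q[2]+d['cx'],d['fy']*q[1]/q[2]+d['cy']]).round(1)
def tri(d1,a,d2,b):
    c1,r1=ray(d1,*a);c2,r2=ray(d2,*b)
    s=np.linalg.lstsq(np.c_[r1,-r2],c2-c1,rcond=None)[0]
    return ((c1+r1*s[0]+c2+r2*s[1])/2).round(1), np.linalg.norm(c1+r1*s[0]-c2-r2*s[1]).round(1)
def save(d,n,box=None,k=1):
    f=d['frame']
    if box: f=f[box[1]:box[3],box[0]:box[2]]
    cv2.imwrite('pics/'+n,cv2.resize(f[...,::-1],None,fx=k,fy=k,interpolation=cv2.INTER_CUBIC))
E
python3 - <<'E'
from h import *
s=cam('scene');t=cam('top');save(s,'s0.png',k=1.42);save(t,'t0.png',k=1.42)
for d in(s,t): print(-d['R'].T@d['t'],d['R'][2],d['fx'])
import pickle;pickle.dump((s,t),open('i0.pkl','wb'))
o=status.get_obs();print(o['t'],o['ee_pos'],R.from_rotvec(o['orientation']).as_matrix().round(3),o['ft_force'],o['width'])
E
```

```text
[1761.6916156   -88.98230005  974.40388675] [-0.82234264  0.06623349 -0.5651245 ] 451.66405962745955
[ 187.16837307   13.61140954 1691.98650686] [ 0.19318788  0.00770127 -0.98113156] 519.3377819683061
0.1 [260.19812347 567.74325639 241.01390408] [[-0.909  0.417 -0.001]
 [ 0.417  0.909 -0.001]
 [ 0.    -0.001 -1.   ]] [ 0.17426536 -0.61541637 -0.2991226 ] 88.12050115951172
```

View pics/s0.png

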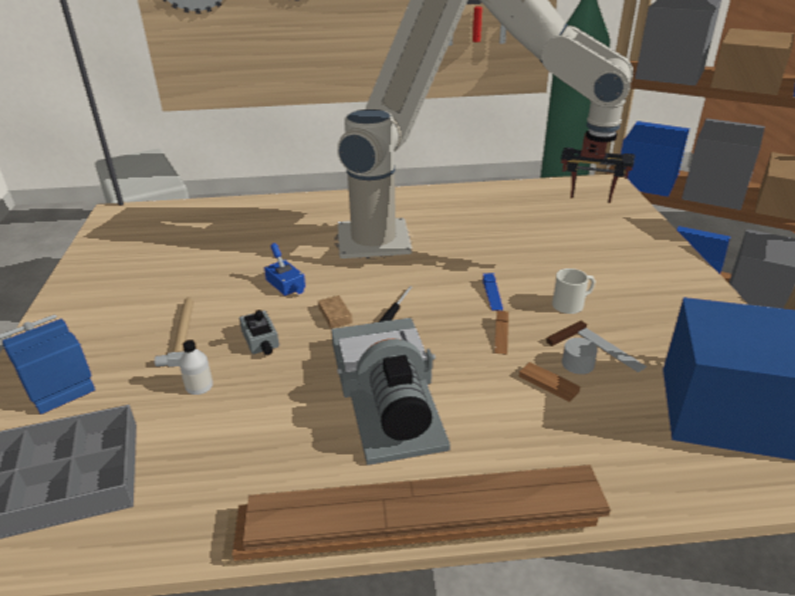

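View pics/t0.png

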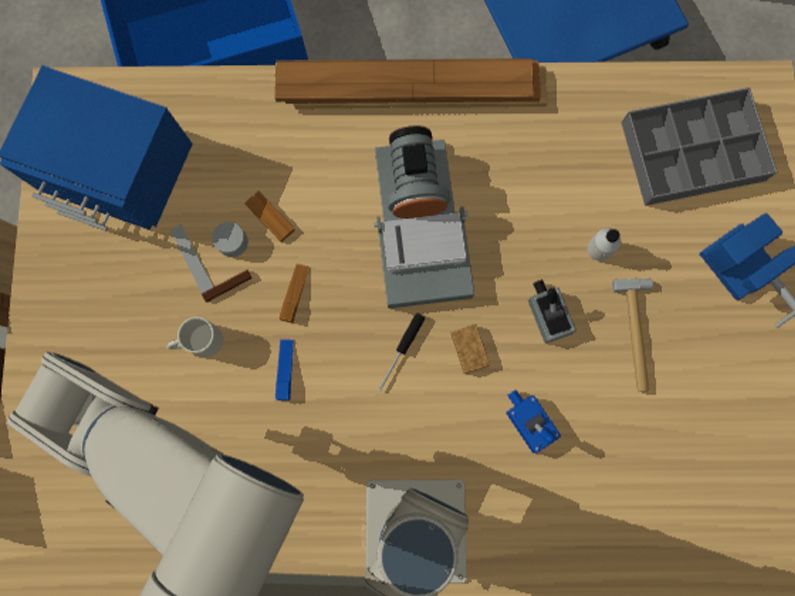

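The scene view shows the robot at the back and the sander in the middle, with its ledge facing the robot. Wedge candidates in the top view (displayed pixels) are brown A (295,293), brown B (270,216) and a blue one (285,370), which is excluded. Isolator candidates are grey (551,312) and a blue look-alike (532,420), also excluded. I'll take enlarged crops to tell A from B and to see the isolator and sander.

```bash
python3 - <<'E'
from h import *
import pickle;s,t=pickle.load(open('i0.pkl','rb'))
f=lambda d,b,k:cv2.resize(d['frame'][b[1]:b[3],b[0]:b[2]][...,::-1],None,fx=k,fy=k,interpolation=cv2.INTER_CUBIC)
# top: woods 160..230 x 125..235 ; isolator 355..415 x 190..250
a=f(t,(160,125,230,235),5); b=f(t,(355,190,425,300),5)
cv2.imwrite('pics/c1.png',np.hstack([a,b]))
c=f(s,(340,215,420,285),5); e=f(s,(160,210,210,280),5)
cv2.imwrite('pics/c2.png',np.hstack([c,e]))
cv2.imwrite('pics/c3.png',np.hstack([f(t,(260,140,340,220),5),f(s,(225,215,315,295),4.4444)[:400,:395] if 0 else f(s,(230,215,310,295),5)]))
E
```

```text
(no output)
```

View pics/c1.png

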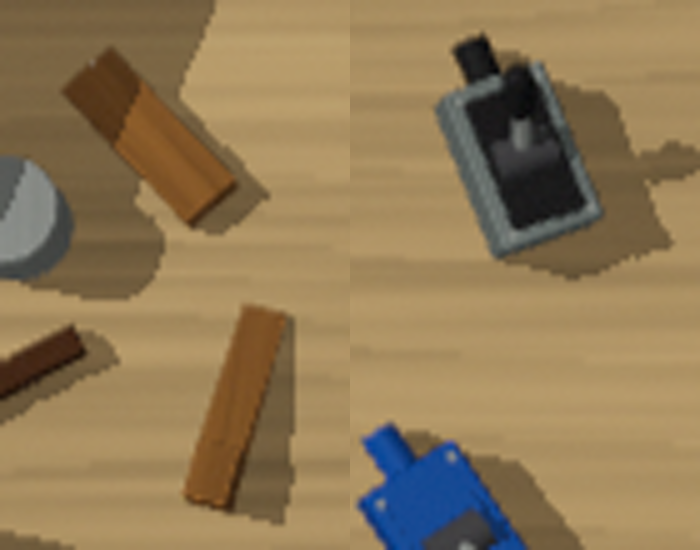

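View pics/c2.png

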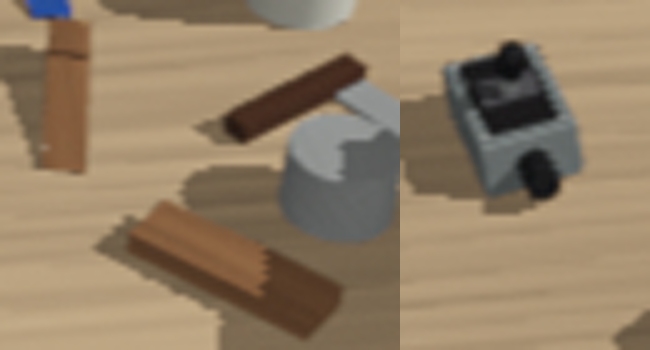

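View pics/c3.png

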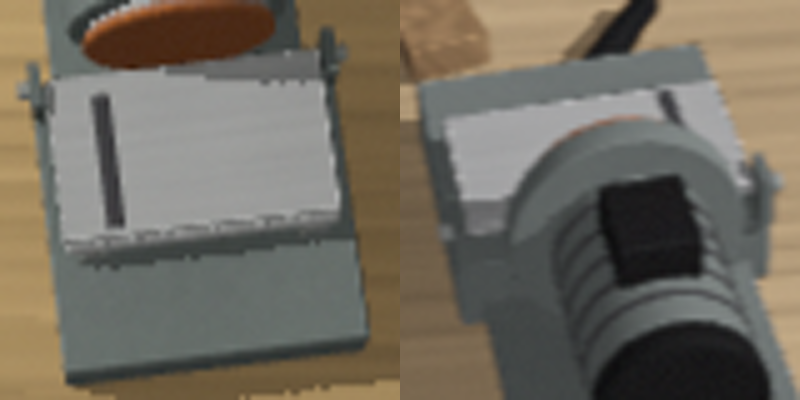

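Brown A is the wedge: it is about 30 mm wide, and the scene crop shows the step of its block at the robot end (crop px 68,55), with the thin end pointing away. Brown B is wide, flat and 45 mm, so it's the offcut. The grey isolator's toggle ball (top crop 520,90; scene crop 512,58) leans away from the robot, so it is on. The ledge's front edge runs from (68,375) to (365,335) in crop 3.

```bash
python3 - <<'E'
from h import *
import pickle;s,t=pickle.load(open('i0.pkl','rb'))
T=lambda x,y:(160+x/5-.4,125+y/5-.4)
hsv=cv2.cvtColor(t['frame'],cv2.COLOR_RGB2HSV)
# wedge mask
sub=hsv[180:232,190:222]; print('wedge hsv',hsv[205,207],hsv[205,240])
m=cv2.inRange(hsv,(5,150,70),(17,255,175)); m[:184]=0;m[230:]=0;m[:,:192]=0;m[:,225:]=0
n,l,st,c=cv2.connectedComponentsWithStats(m); i=1+np.argmax(st[1:,4]); m=(l==i).astype(np.uint8)
cn=max(cv2.findContours(m,0,2)[0],key=cv2.contourArea); r=cv2.minAreaRect(cn);bx=cv2.boxPoints(r);print('rect',r,bx.round(1).tolist())
hand=[T(245,305),T(290,318),T(236,503),T(187,490)]
for (u,v),z in zip(hand,(3,3,28,28)): print('wedge',onz(t,u,v,z))
I=lambda x,y:(355+(x-350)/5-.4,190+y/5-.4); J=lambda x,y:(160+(x-400)/5-.4,210+y/5-.4)
print('tip',tri(t,I(518,88),s,J(512,58)))
print('isobox',[onz(t,*I(x,y),45) for x,y in((440,105),(543,65),(602,210),(500,252))])
print('isobox scene',[onz(s,*J(x,y),45) for x,y in((447,66),(532,45),(580,155),(490,190))])
K=lambda x,y:(260+x/5-.4,140+y/5-.4);L=lambda x,y:(230+(x-400)/5-.4,215+y/5-.4)
print('ledge front',[onz(t,*K(x,y),50) for x,y in((66,373),(365,336))])
print('ledge front scene',[onz(s,*L(x,y),50) for x,y in((422,87),(700,45))])
print('table top',[onz(t,*K(x,y),77) for x,y in((65,240),(340,210),(50,80),(322,80))])
print('table top scene',[onz(s,*L(x,y),77) for x,y in((444,118),(715,82))])
E
```

```text
wedge hsv [ 16 182 125] [ 19 110 170]
rect ((206.90000915527344, 206.29998779296875), (10.11928653717041, 41.10960388183594), 18.434947967529297) [[195.60000610351562, 224.1999969482422], [208.60000610351562, 185.1999969482422], [218.1999969482422, 188.39999389648438], [205.1999969482422, 227.39999389648438]]
wedge [604.2 277.5   3. ]
wedge [595.  247.2   3. ]
wedge [465.6 276.6  28. ]
wedge [474.4 308.7  28. ]
tip (array([ 507.2, -303.2,   95. ]), np.float64(3.2))
isobox [array([ 506.4, -260.7,   45. ]), array([ 532.2, -328.2,   45. ]), array([ 437.1, -361.5,   45. ]), array([ 410.5, -295.1,   45. ])]
isobox scene [array([ 439.7, -362.2,   45. ]), array([ 421., -304.,   45.]), array([ 553.4, -263. ,   45. ]), array([ 583.9, -319.9,   45. ])]
ledge front [array([496.1,  61.2,  50. ]), array([ 518.9, -131.6,   50. ])]
ledge front scene [array([ 527.7, -134.3,   50. ]), array([502.2,  58.9,  50. ])]
table top [array([577.6,  60.9,  77. ]), array([ 595.9, -115.2,   77. ]), array([684.1,  70.4,  77. ]), array([ 682.6, -105.5,   77. ])]
table top scene [array([ 598.8, -119.3,   77. ]), array([581.3,  59.5,  77. ])]
```

```bash
cat >> h.py <<'E'
def go(p,xang):
    "tool-frame shift/turn to bring the TCP to p, tool down with tool x at xang deg in the world"
    o=status.get_obs(); R0=R.from_rotvec(o['orientation']); a=np.radians(xang); c,s=np.cos(a),np.sin(a)
    R1=R.from_matrix(np.array([[c,s,0],[s,-c,0],[0,0,-1]]))
    print('shift',R0.inv().apply(np.array(p)-o['ee_pos']).round(1),'turn',(R0.inv()*R1).as_rotvec().round(3),'t',o['t'])
E
python3 -c "
from h import *
go((546,-286,240),19.5)"
```

```text
shift [-615.6 -657.     1.8] turn [-1.000e-03  2.000e-03  2.371e+00] t 0.1
```

```bash
python3 -m inch '[[[-616,-657,2,0,0,2.371,0],[-616,-657,2,0,0,2.371,0],[-616,-657,2,0,0,2.371,0],[-616,-657,2,0,0,2.371,0],[-616,-657,2,0,0,2.371,0],[-616,-657,2,0,0,2.371,0],[-616,-657,2,0,0,2.371,0],[-616,-657,2,0,0,2.371,0],[-616,-657,2,0,0,2.371,0],[-616,-657,2,0,0,2.371,0],[-616,-657,2,0,0,2.371,0],[-616,-657,2,0,0,2.371,0],[-616,-657,2,0,0,2.371,0],[-616,-657,2,0,0,2.371,0],[-616,-657,2,0,0,2.371,0],[-616,-657,2,0,0,2.371,0],[-616,-657,2,0,0,2.371,0],[-616,-657,2,0,0,2.371,0],[-616,-657,2,0,0,2.371,0],[-616,-657,2,0,0,2.371,0]]]'; python3 -c "
from h import *
go((546,-286,240),19.5);go((546,-286,99),19.5)
s=cam('scene');save(s,'s1.png',(120,150,260,290),5)
print(status.get_obs()['qpos'])"
```

```text
t: 2.1
ee_pos: [546.1, -286.5, 238.8]
orientation: [-3.095, -0.529, 0.002]
ft_force: [0.7, 0.3, 0.7]
width: 0.0
grasp_force: 0.0
shift [ 0.1 -0.5 -1.2] turn [-0.001  0.001 -0.002] t 2.1
shift [  0.2  -0.4 139.8] turn [-0.001  0.001 -0.002] t 2.1
[-5.01162863e-01  4.13929869e-01  1.65163817e+00  2.99329694e-04
  1.07801962e+00  7.29390472e-01]
```

```bash
python3 -m inch '[[[0,0,30,0,0,0,0],[0,0,65,0,0,0,0],[0,0,100,0,0,0,0],[0,0,125,0,0,0,0],[0,0,140,0,0,0,0],[0,0,140,0,0,0,0],[0,0,140,0,0,0,0]]]'; python3 -c "
from h import *
s=cam('scene');t=cam('top')
a=s['frame'][170:290,130:250];b=t['frame'][160:280,340:460]
cv2.imwrite('pics/d1.png',cv2.resize(np.hstack([a,b])[...,::-1],None,fx=3.3,fy=3.3,interpolation=2))"
```

```text
t: 2.85
ee_pos: [547.1, -285.3, 100.5]
orientation: [3.095, 0.534, 0.001]
ft_force: [0.0, -0.9, 0.5]
width: 0.5
grasp_force: 0.0
```

View pics/d1.png

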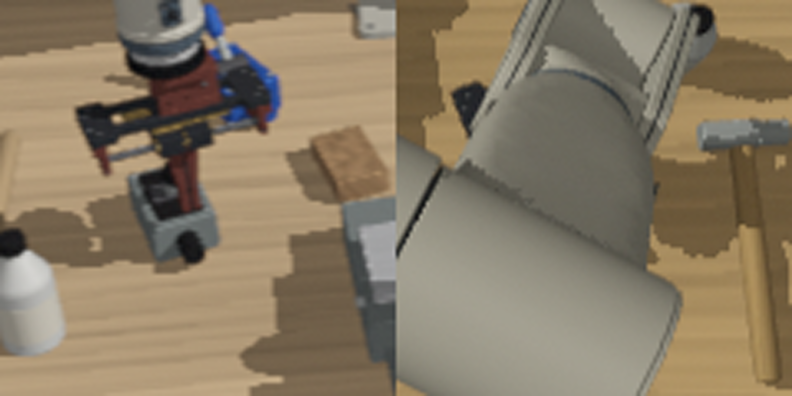

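The shut fingers (tip at crop 188,210) stand on the machine side of the grey isolator, clear of the blue one. Pushing towards the box's -x.

```bash
python3 -m inch '[[[-12,0,0,0,0,0,0],[-24,0,0,0,0,0,0],[-36,0,0,0,0,0,0],[-46,0,0,0,0,0,0],[-56,0,0,0,0,0,0],[-66,0,0,0,0,0,0],[-75,0,0,0,0,0,0],[-84,0,0,0,0,0,0],[-84,0,0,0,0,0,0],[-84,0,0,0,0,0,0]]]' && python3 -m inch '[[[30,0,0,0,0,0,0],[45,0,-20,0,0,0,0],[45,0,-60,0,0,0,0],[45,0,-100,0,0,0,0],[45,0,-140,0,0,0,0],[45,0,-140,0,0,0,0]]]'; python3 -c "
from h import *
go((475,285,200),-105)
go((475,285,200),75);print(status.get_obs()['qpos'])"
```

```text
t: 3.95
ee_pos: [468.4, -313.6, 99.8]
orientation: [3.096, 0.531, 0.004]
ft_force: [6.5, 4.9, -0.6]
width: 0.4
grasp_force: 3.5
t: 4.55
ee_pos: [512.2, -300.5, 245.4]
orientation: [3.09, 0.532, 0.011]
ft_force: [0.3, -0.8, -0.5]
width: 0.5
grasp_force: 0.0
shift [ 160.4 -564.6   42. ] turn [-2.000e-03 -1.200e-02  2.174e+00] t 4.55
shift [ 160.4 -564.6   42. ] turn [ 0.01  -0.002 -0.968] t 4.55
[-5.50589385e-01  3.69519909e-01  1.70389873e+00 -8.75793508e-05
  1.05847489e+00  6.79261424e-01]
```

```bash
python3 -c "
from h import *
s=cam('scene');t=cam('top')
a=s['frame'][205:265,155:205];b=t['frame'][177:237,182:232]
cv2.imwrite('pics/d2.png',cv2.resize(np.hstack([a,b])[...,::-1],None,fx=8,fy=8,interpolation=2))"
```

```text
(no output)
```

View pics/d2.png

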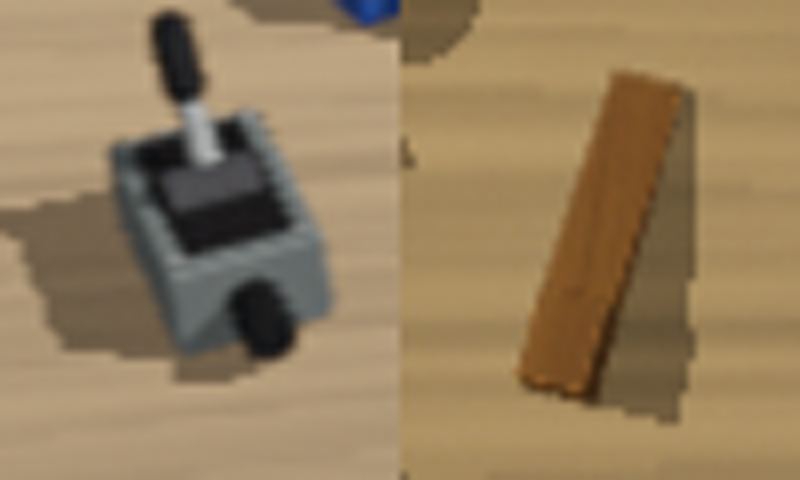

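The toggle now leans to the robot side, so it is off (grip at crop 175,50). Wedge corners in the right crop: thin end (613,72) and (685,92), block end top (520,376) and (590,390).

```bash
python3 - <<'E'
from h import *
import pickle;s,t=pickle.load(open('i0.pkl','rb'))
I=lambda x,y:(182+(x-400)/8-.45,177+y/8-.45)
p=[onz(t,*I(x,y),z) for x,y,z in((613,72,3),(685,92,3),(520,376,28),(590,390,28))];print(p)
f=(p[0]+p[1])/2;n=(p[2]+p[3])/2;d=f-n;print(np.hypot(*d[:2]),np.degrees(np.arctan2(d[1],d[0])))
u=d[:2]/np.hypot(*d[:2]);g=(f+n)[:2]/2-50*u;print('grip',g,[np.hypot(*(p[0]-p[1])[:2]),np.hypot(*(p[2]-p[3])[:2])])
a=np.degrees(np.arctan2(d[1],d[0]))+180
go((g[0],g[1],120),a)
E
```

```text
[array([604.3, 278.9,   3. ]), array([595.5, 248.6,   3. ]), array([471.3, 310.1,  28. ]), array([465.3, 281.4,  28. ])]
135.43470751620498 -13.666863187466278
grip [485.5157034  291.56381072] [np.float64(31.552020537518644), np.float64(29.320470664708004)]
shift [ 174.4 -565.   119.8] turn [ 2.000e-03  1.000e-03 -2.562e+00] t 4.65
```

```bash
python3 -m inch '[[[174,-565,0,0,0,-2.562,90],[174,-565,0,0,0,-2.562,90],[174,-565,0,0,0,-2.562,90],[174,-565,0,0,0,-2.562,90],[174,-565,0,0,0,-2.562,90],[174,-565,0,0,0,-2.562,90],[174,-565,0,0,0,-2.562,90],[174,-565,0,0,0,-2.562,90],[174,-565,0,0,0,-2.562,90],[174,-565,0,0,0,-2.562,90],[174,-565,0,0,0,-2.562,90],[174,-565,0,0,0,-2.562,90],[174,-565,0,0,0,-2.562,90],[174,-565,0,0,0,-2.562,90],[174,-565,0,0,0,-2.562,90],[174,-565,0,0,0,-2.562,90],[174,-565,0,0,0,-2.562,90],[174,-565,0,0,0,-2.562,90],[174,-565,0,0,0,-2.562,90],[174,-565,0,0,0,-2.562,90]]]'; python3 -c "
from h import *
go((485.5,291.6,22),166.3)
s=cam('scene');print(onz(s,400,205,45),proj(s,(485.5,291.6,14)))"
```

```text
t: 6.65
ee_pos: [484.7, 291.6, 238.9]
orientation: [-0.379, -3.118, 0.001]
ft_force: [0.1, 0.3, -0.1]
width: 79.2
grasp_force: 0.0
shift [ -1.    0.4 216.9] turn [-0.001 -0.001 -0.003] t 6.65
[428.9 475.7  45. ] [353.6 224.4]
```

```bash
python3 -m inch '[[[-1,0,40,0,0,0,90],[-1,0,80,0,0,0,90],[-1,0,120,0,0,0,90],[-1,0,155,0,0,0,90],[-1,0,185,0,0,0,90],[-1,0,205,0,0,0,90],[-1,0,216,0,0,0,90],[-1,0,216,0,0,0,90],[-1,0,216,0,0,0,90]]]' && python3 -m inch '[[[0,0,0,0,0,0,60],[0,0,0,0,0,0,45],[0,0,0,0,0,0,35],[0,0,0,0,0,0,0],[0,0,0,0,0,0,0],[0,0,0,0,0,0,0],[0,0,0,0,0,0,0],[0,0,0,0,0,0,0],[0,0,0,0,0,0,0],[0,0,0,0,0,0,0]]]'
```

```text
t: 7.6
ee_pos: [486.4, 291.9, 24.3]
orientation: [0.375, 3.118, 0.001]
ft_force: [0.4, -0.5, 0.7]
width: 79.3
grasp_force: 0.0
t: 8.6
ee_pos: [486.0, 291.6, 23.7]
orientation: [0.374, 3.119, 0.0]
ft_force: [-0.2, 0.2, 0.9]
width: 29.6
grasp_force: 30.0
```

```bash
python3 -m inch '[[[0,0,-20,0,0,0,0],[0,0,-50,0,0,0,0],[0,0,-90,0,0,0,0],[0,0,-130,0,0,0,0],[0,0,-130,0,0,0,0]]]'; python3 -c "
from h import *
go((441,-45,154),186.5)"
```

```text
t: 9.1
ee_pos: [488.8, 293.2, 158.7]
orientation: [0.373, 3.112, 0.008]
ft_force: [0.2, 0.4, -0.9]
width: 30.1
grasp_force: 30.0
shift [ -33.5 -340.     2.8] turn [ 0.005  0.008 -0.352] t 9.1
```

```bash
python3 -m inch '[[[-3,-30,3,0,0,-0.03,0],[-7,-65,3,0,0,-0.07,0],[-10,-105,3,0,0,-0.11,0],[-14,-145,3,0,0,-0.15,0],[-18,-185,3,0,0,-0.19,0],[-22,-225,3,0,0,-0.23,0],[-26,-265,3,0,0,-0.27,0],[-30,-300,3,0,0,-0.31,0],[-33,-325,3,0,0,-0.34,0],[-33,-340,3,0,0,-0.352,0],[-33,-340,3,0,0,-0.352,0],[-33,-340,3,0,0,-0.352,0],[-33,-340,3,0,0,-0.352,0],[-33,-340,3,0,0,-0.352,0]]]'; python3 -c "
from h import *
go((441,-45,80),186.5)
s=cam('scene');t=cam('top')
a=s['frame'][200:280,225:315];b=t['frame'][140:220,255:345]
cv2.imwrite('pics/d3.png',cv2.resize(np.vstack([a,b])[...,::-1],None,fx=3.7,fy=3.7,interpolation=2))
import pickle;pickle.dump((s,t),open('i1.pkl','wb'))
for z in (0,):
  o=status.get_obs();print(o['ee_pos'],proj(t,np.array(o['ee_pos'])+[119,13.6,-20]),proj(t,(590,-28,61)))"
```

```text
t: 10.5
ee_pos: [437.7, -45.8, 150.5]
orientation: [0.179, -3.136, -0.0]
ft_force: [-0.3, 0.1, -0.9]
width: 29.9
grasp_force: 30.0
shift [-3.4  0.4 70.5] turn [ 0.    -0.     0.001] t 10.5
[437.76355961 -45.87657193 150.62442102] [302.3 189.8] [300.3 184.8]
```

View pics/d3.png

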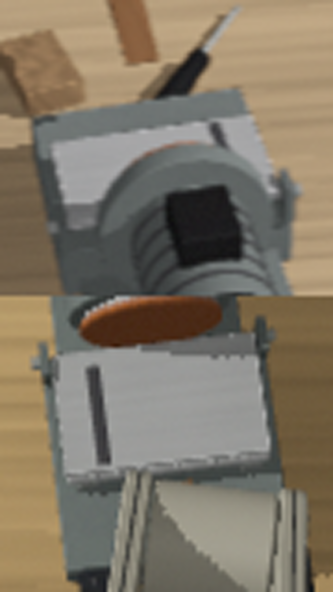

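The wedge (brown, scene crop 135,30) hangs level in the gripper, ahead of the sander. In the top view the arm hides the ledge. I'll fit the table edges in the first pictures and check the wedge's thin end in the scene view.

```bash
python3 - <<'E'
from h import *
import pickle
s,t=pickle.load(open('i0.pkl','rb'))
g=cv2.cvtColor(t['frame'],cv2.COLOR_RGB2GRAY).astype(float); hs=cv2.cvtColor(t['frame'],cv2.COLOR_RGB2HSV)
# front edge of table (bright->dark going down), sampled per column, subpixel by gradient centroid
def edge(rng,lo,hi,ax,sign,z):
    P=[]
    for k in rng:
        l=g[lo:hi,k] if ax==0 else g[k,lo:hi]
        d=np.clip(sign*np.diff(l),0,None); i=np.argmax(d); w=d[max(0,i-1):i+2]; c=lo+.5+np.average(np.arange(max(0,i-1),i-1+1+len(w)) [:len(w)],weights=w)
        P.append(onz(t,*((k,c) if ax==0 else (c,k)),z)[:2])
    vx,vy,x,y=cv2.fitLine(np.float32(P),cv2.DIST_HUBER,0,.01,.01).ravel(); return np.degrees(np.arctan2(vy,vx)).round(2),(x.round(1),y.round(1))
print('table front',edge(range(278,324),178,192,0,-1,77))
print('table R',edge(range(165,180),318,336,1,-1,77))
print('table L',edge(range(165,185),262,280,1,1,77))
print('ledge front',edge(range(278,328),200,220,0,-1,50))
print('ledge L',edge(range(196,208),262,284,1,-1,50),'R',edge(range(190,202),326,340,1,1,50))
s1,_=pickle.load(open('i1.pkl','rb'))
p=np.array([437.7,-45.8,0]);u=np.array([.9936,.113,0])
print('thin end expected',proj(s1,p+120*u+[0,0,130]), 'seen ~',(225+145/3.7,200+61/3.7))
m=cv2.inRange(cv2.cvtColor(s1['frame'],cv2.COLOR_RGB2HSV),(5,120,70),(15,255,220));m[:195]=0;m[222:]=0;m[:,:248]=0;m[:,275:]=0
ys,xs=np.nonzero(m)
for y in range(ys.min(),ys.max()+1):print(y,xs[ys==y].min(),xs[ys==y].max(),end='; ')
E
```

```text
table front (np.float32(-83.25), (np.float32(586.7), np.float32(-27.7)))
table R (np.float32(7.41), (np.float32(631.3), np.float32(-112.0)))
table L (np.float32(6.82), (np.float32(614.0), np.float32(66.9)))
ledge front (np.float32(-83.41), (np.float32(508.6), np.float32(-45.1)))
ledge L (np.float32(7.04), (np.float32(539.3), np.float32(67.5))) R (np.float32(7.98), (np.float32(556.6), np.float32(-132.2)))
thin end expected [263.8 215.5] seen ~ (264.18918918918916, 216.48648648648648)
195 253 263; 196 253 263; 197 254 262; 198 254 262; 199 254 262; 200 255 262; 201 255 263; 202 255 263; 203 256 263; 204 256 264; 205 256 264; 206 257 264; 207 257 264; 208 257 264; 209 257 265; 210 258 265; 211 258 265; 212 258 266; 213 259 266; 214 259 266; 215 259 266; 216 260 265;
```

```bash
python3 -c "
from h import *
go((439.4,-44.8,75),186.8)"
```

```text
shift [-1.7  0.9 75.6] turn [ 0.     0.    -0.004] t 10.6
```

```bash
python3 -m inch '[[[-2,1,20,0,0,-0.004,0],[-2,1,40,0,0,-0.004,0],[-2,1,55,0,0,-0.004,0],[-2,1,66,0,0,-0.004,0],[-2,1,73,0,0,-0.004,0],[-2,1,75,0,0,-0.004,0],[-2,1,75,0,0,-0.004,0],[-2,1,75,0,0,-0.004,0],[-2,1,75,0,0,-0.004,0]]]'; python3 -c "
from h import *
go((528.7,-34.1,75),186.8);print(status.get_obs()['ft_force'].round(2) if hasattr(status.get_obs()['ft_force'],'round') else status.get_obs()['ft_force'])"
```

```text
t: 11.5
ee_pos: [439.9, -45.4, 76.2]
orientation: [-0.184, 3.135, -0.0]
ft_force: [-0.5, -0.3, -0.6]
width: 29.8
grasp_force: 30.0
shift [-89.5   0.8   1.3] turn [-0.     0.001 -0.002] t 11.5
[-0.49 -0.26 -0.55]
```

```bash
python3 -m inch '[[[-10,1,0,0,0,0,0],[-20,1,0,0,0,0,0],[-30,1,0,0,0,0,0],[-40,1,0,0,0,0,0],[-45,1,0,0,0,0,0],[-45,1,0,0,0,0,0],[-45,1,0,0,0,0,0]]]' && python3 -m inch '[[[0,0,0.5,0,0,0,0],[0,0,1,0,0,0,0],[0,0,1.5,0,0,0,0],[0,0,1.5,0,0,0,0],[0,0,1.5,0,0,0,0]]]'&& python3 -m inch '[[[0,0,0.5,0,0,0,0],[0,0,0.5,0,0,0,0],[0,0,0.5,0,0,0,0],[0,0,0.5,0,0,0,0]]]'&& python3 -m inch '[[[0,0,0.5,0,0,0,0],[0,0,0.5,0,0,0,0],[0,0,0.5,0,0,0,0],[0,0,0.5,0,0,0,0]]]'
```

```text
t: 12.2
ee_pos: [483.7, -39.0, 75.5]
orientation: [0.184, -3.135, -0.0]
ft_force: [0.2, -0.0, -0.8]
width: 29.7
grasp_force: 30.0
t: 12.7
ee_pos: [484.0, -39.1, 74.2]
orientation: [0.184, -3.136, -0.0]
ft_force: [-0.2, 0.8, -1.0]
width: 29.6
grasp_force: 30.0
t: 13.1
ee_pos: [484.1, -39.1, 73.7]
orientation: [-0.184, 3.136, -0.0]
ft_force: [-0.1, 0.1, -1.0]
width: 30.0
grasp_force: 30.0
t: 13.5
ee_pos: [484.1, -39.1, 73.6]
orientation: [-0.184, 3.136, -0.0]
ft_force: [-2.9, -1.0, 6.4]
width: 29.6
grasp_force: 30.0
```

```bash
python3 -m inch '[[[-3,0,-0.2,0,0,0,0],[-6,0,-0.2,0,0,0,0],[-10,0,-0.2,0,0,0,0],[-14,0,-0.2,0,0,0,0],[-14,0,-0.2,0,0,0,0],[-14,0,-0.2,0,0,0,0]]]' && for i in 1 2 3 4 5; do python3 -m inch '[[[-1.5,0,0,0,0,0,0],[-3,0,0,0,0,0,0],[-3,0,0,0,0,0,0],[-3,0,0,0,0,0,0]]]' | egrep 'ee_pos|force: \[|width'; done
```

```text
t: 14.1
ee_pos: [498.7, -37.4, 73.6]
orientation: [-0.184, 3.135, -0.0]
ft_force: [0.9, 0.2, 3.7]
width: 30.3
grasp_force: 30.0
ee_pos: [500.1, -37.1, 73.6]
ft_force: [-4.4, -0.8, 10.0]
width: 29.8
ee_pos: [503.2, -36.8, 73.6]
ft_force: [-4.4, -0.6, 9.0]
width: 29.8
ee_pos: [506.1, -36.4, 73.6]
ft_force: [-3.1, -0.2, 9.6]
width: 29.8
ee_pos: [507.3, -36.2, 73.5]
ft_force: [-9.7, -2.1, 15.6]
width: 29.7
ee_pos: [510.0, -35.7, 73.5]
ft_force: [-10.4, -1.7, 15.5]
width: 29.7
```

```bash
python3 -m inch '[[[0,0,-0.3,0,0,0,0],[0,0,-0.6,0,0,0,0],[0,0,-0.6,0,0,0,0],[0,0,-0.6,0,0,0,0]]]'; for i in 1 2; do python3 -m inch '[[[-1.5,0,0,0,0,0,0],[-3,0,0,0,0,0,0],[-3,0,0,0,0,0,0],[-3,0,0,0,0,0,0]]]' | egrep 'ee_pos|force: \[|width'; done; python3 -c "
from h import *
o=status.get_obs();print(o['moment'])
s=cam('scene')
import pickle;pickle.dump(s,open('i2.pkl','wb'))
s0=pickle.load(open('i0.pkl','rb'))[0]
d=cv2.absdiff(s['frame'],s0['frame'])[225:275,225:315].max(2);print(d.shape,(d>25).sum())"
```

```text
t: 16.5
ee_pos: [511.9, -35.6, 73.5]
orientation: [0.184, -3.134, -0.0]
ft_force: [-2.3, 0.7, -0.5]
width: 30.2
grasp_force: 30.0
ee_pos: [516.3, -35.3, 73.9]
ft_force: [-1.7, -0.1, -2.7]
width: 29.7
ee_pos: [519.1, -34.9, 74.0]
ft_force: [-1.1, 0.3, -2.5]
width: 29.8
[-0.01588127  0.27189644  0.04502383]
(50, 90) 320
```

```bash
cat > lift.py <<'E'
from h import *
import pickle
def edges(d):
    g=cv2.cvtColor(d['frame'],cv2.COLOR_RGB2GRAY).astype(float); E=[]
    for k in list(range(241,288)):
        r0=int(round(238-(k-240)*.137)); l=g[r0-5:r0+5,k]; a=np.clip(np.diff(l),0,None)
        i=int(np.argmax(a)); lo=max(0,i-2); w=a[lo:i+3]; E.append(r0-5+.5+lo+np.average(np.arange(len(w)),weights=w) if a[i]>15 else np.nan)
    return np.array(E)
def lift(n=3):
    e0=edges(pickle.load(open('i0.pkl','rb'))[0]); d=[cam('scene') for _ in range(1)][0]; e=edges(d)
    x=e0-e; x=x[np.isfinite(x)]
    # px per radian of table tilt at the front top edge (lip line 579.5, hinge 105 behind, top 77)
    P=lambda th:proj0(d,th); k=(P(0)-P(.04))[1]
    print('n',len(x),'shift px',np.median(x).round(2),x.mean().round(2),'-> lift mm',(np.median(x)/k*4.2).round(2),'px per 4.2mm',k.round(2))
def proj0(d,th):
    c,s=np.cos(th),np.sin(th); a=np.array([.993,.118]); h=684.5; x=-109*c-5*s; z=72+109*s+5*c
    q=(h+x)*a+(-96.3)*np.array([-.118,.993]); v=d['R']@np.array([q[0],q[1],z])+d['t']; return np.array([d['fx']*v[0]/v[2],d['fy']*v[1]/v[2]+d['cy']])
if __name__=='__main__': lift()
E
python3 lift.py; python3 -m inch '[[[-1.5,0,0,0,0,0,0],[-3,0,0,0,0,0,0],[-4.5,0,0,0,0,0,0],[-6,0,0,0,0,0,0],[-6,0,0.3,0,0,0,0],[-6,0,0.3,0,0,0,0],[-6,0,0.3,0,0,0,0]]]'; python3 lift.py
```

```text
n 46 shift px 0.78 0.85 -> lift mm 3.01 px per 4.2mm 1.08
t: 18.1
ee_pos: [525.2, -34.3, 73.8]
orientation: [-0.184, 3.135, -0.0]
ft_force: [-0.7, 0.1, -2.4]
width: 29.8
grasp_force: 30.0
n 47 shift px 1.01 1.08 -> lift mm 3.91 px per 4.2mm 1.08
```

```bash
python3 -m inch '[[[-0.7,0,0.1,0,0,0,0],[-1.5,0,0.2,0,0,0,0],[-2,0,0.2,0,0,0,0],[-2,0,0.3,0,0,0,0],[-2,0,0.3,0,0,0,0],[-2,0,0.3,0,0,0,0],[-2,0,0.3,0,0,0,0]]]'; python3 lift.py
```

```text
t: 18.85
ee_pos: [526.4, -34.0, 73.5]
orientation: [0.184, -3.136, -0.0]
ft_force: [-5.1, -0.1, 3.7]
width: 29.8
grasp_force: 30.0
n 47 shift px 0.96 1.05 -> lift mm 3.73 px per 4.2mm 1.08
```

```bash
python3 -c "
from h import *
s=cam('scene');save(s,'f.png',(100,170,460,310),2.2);o=status.get_obs();print(o['t'],o['ft_force'],o['ee_pos'],o['width'],np.abs(o['qvel']).max())"
```

```text
18.95 [-4.78235931 -0.91348651  3.78448195] [526.40718064 -34.04952624  73.5448951 ] 29.883044401095873 0.0011325114027950847
```

View pics/f.png

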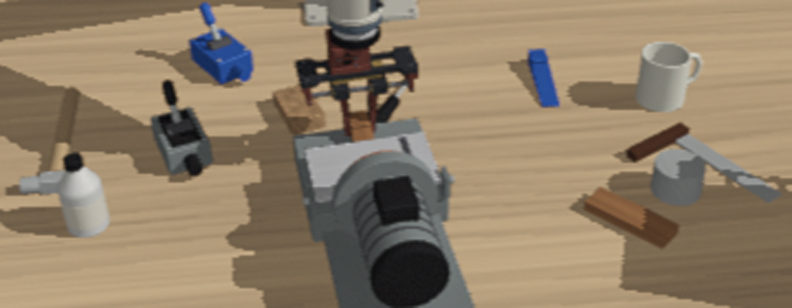

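The wedge block (crop 360,125) is gripped in front of the middle of the lip and the table is raised. The toggle (170,95) is off and the other things haven't moved. Handing in.

```bash
python3 -c "
from workcell import ctrl
print(ctrl.close_job())"
```

```text
the job is handed in; nothing more can be done
None
```

I threw the isolator to off, then pushed the wedge flat and square under the middle of the lip. The camera puts the lift at about 3.8 mm. I handed the job in at about 19 s with the wedge still gripped; no verdict came back.

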